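# Open the strap splitter by four clicks and lock it

### The job

The next strap is thicker, so open the gap of the strap splitter: with a fingertip against its upright post, push the click-stop dial on top clockwise (seen from above) exactly four clicks on from where it stands, never past the fourth. Then push the lock slide on the left of the dial fully home towards the dial, so that the setting cannot creep, and move clear. Only push gently with the fingers: grip and lift nothing, and leave the things on the table around it where they are.

Things in the scene. Friction and masses are not known exactly. Their poses are not given: they have to be found in the camera images.
- splitter: bench strap splitter, a grey machine 160 (x) by 210 (y) by 145 mm tall, fixed on the table; origin: centre of its underside; z up, -x its infeed side towards the robot, +y its left. The flat top of its bridge (124 by 206 mm) is 95 mm above the origin; on it only the post and the thumb tab rise over 118. The dial's vertical axis passes through the origin.
- dial (a joint): turn of the dial in rad, growing clockwise seen from above. 8 click stops 0.349 rad (20 degrees) apart, from 0 to 2.443, with end stops; it starts seated in the second, third or fourth. A push of 4 to 9 N at the post takes it out of a stop; a little past half way it snaps on into the next stop by itself and stays there: the push drops away, the felt click.
- dial_post (a point): centre of the top of the dial's finger post, black, round, 14 mm thick, 46 mm from the dial's axis on the dial's flat arm, standing free from 114 to 145 mm above the table. At dial = 0 it is at 250 degrees (counterclockwise from the splitter's +x), at the last stop at 110, so it passes along the robot's side. The rest of the dial is lower than 118 mm.
- lock (a joint): travel of the lock slide in m: 0 to 0.002 = out, as it starts; 0.012 = home, a rigid stop, its tongue between two teeth of the dial. It slides towards the dial's axis (the splitter's -y), stays where it is left (about 2 N of friction), and goes home only with the dial seated in a stop; once home, it holds the dial.
- lock_tab (a point): centre of the outer face (facing the splitter's +y) of the lock slide's upright thumb tab, 97 mm from the dial's axis when out, 123 mm above the table; the tab is a dark plate 28 (x) by 9 (y) mm that stands from 101 to 133 mm above the table.
- spool: bystander, a loose spool of natural thread, 38 mm across, 36 mm tall, standing to the right of the splitter; origin: centre of its underside
- setting_block: bystander, a loose dark hardwood block 45 by 75 by 24 mm, lying to the right of the splitter; origin: centre of its underside
- beveler: bystander, a loose edge beveler with a wooden handle, 157 mm long, lying to the left of the splitter; origin: centre of its underside

How it is judged:
By the outcome, as a careful person would: the job done as asked, in the order asked, and still so for the second after the job is handed in, with the robot touching nothing.
It also fails if it takes over 45 s, if anything falls off the work surface, if the arm or the gripper's body presses on something with over 40 N, if the wrist force passes 120 N, or if a joint passes its speed limit or range.

### The arm

A 7-joint arm with a two-finger parallel gripper is mounted at the origin on a cart in front of the work surface, level with it; the furniture and walls round the work are solid. World frame = base frame: x ahead of the robot, y to its left, z up, the work surface at z = 0. Lengths are in m, angles in rad, forces in N, time in s.
With the tool pointing down it reaches from about 0.4 to 0.875 m from the base axis. Payload 6.5 kg.
Tool frame: the origin (TCP) lies at the very end of the fingers, on their centre line; the grasp point (between the pads) lies 19 mm behind it (ctrl.grip_depth is the distance from the TCP to the grasp point, in m); z points along the fingers, y is the line along which they close (so a half turn about z gives the same grasp; the last joint's range is limited). The gripper opens to 85 mm and grips with 20 to 120 N. Pads are 22 mm wide; open, the fingers measure 114 mm over their backs; the gripper's body (76 mm by 85 mm) begins 54 mm behind the grasp point. The pads swing forward as they close: fully open they stand 13 mm farther back than shut.
Start: joints at [-1.303, 0.536, -0.004, 1.538, 0.003, 1.067, -0.071], TCP at [0.213, 0.614, 0.231] pointing down, gripper open.
Joint ranges: [-2.7, 2.7], [-0.37, 2.16], [-1.27, 1.26], [0.24, 2.4], [-1.31, 4.45], [0.19, 1.91], [-2.76, 2.76]. Speed limits (rad/s): [2.39, 2.39, 3.14, 3.14, 3.14, 3.14, 3.14].

### API

Orientations are given as [roll, pitch, yaw] about the fixed x, y, z axes, in that order (R = Rz(yaw) Ry(pitch) Rx(roll)).
In Python, from cell import ctrl, imaging gives the robot as it stands.
- The arm moves only by the shell command python3 -m handwheel 'ROWS' [OPENING] [FORCE]. ROWS is JSON, one flat list of numbers, 4 for each row, row after row: the shift along the tool's x, y, z in m, then the turn about the tool's z in degrees. In form: [x, y, z, roll, x, y, z, roll, ...]. A call has 1 to 10 rows; each row is the pose to reach, as a shift and turn from the pose commanded when the call began, along the tool's axes at that moment; what a row does not reach only later rows make up. A row lasts 1/10 s, in which the tool goes at most 50 mm and 8.59 degrees, less where a joint would pass 70% of its speed; a pose out of reach is approached as far as the arm can. A call with a gripper value outside its range is refused whole. OPENING is the finger opening in m, from 0 to 0.0854, set as the call begins (- or left out, the last holds). The fingers move at their own pace and stop on an object; FORCE is the grip in N (left out, the last holds). Time passes only in rows, so rows that repeat a pose let the fingers close. It gives the time, the measured TCP pose, the force, the opening and the grip force at its end, in the units of the state.
- ctrl.read_state(): the state, without advancing time (a new reading comes with each control period).
- imaging.capture(name): name is "scene" or "side" or "wrist"; returns (picture, depth): 420x560x3 uint8, red, green, blue; 420x560 float32, m along the optical axis (not along the pixel's ray), 0 where there is no reading.
- imaging.camera_params(name): a dict with "mtx" (3x3 intrinsics, pixels), "extrinsics" (4x4, takes a point from world to camera coordinates); the wrist camera has in their place "hand_eye" (4x4, takes a point from camera to tool coordinates, whose origin is the TCP and whose axes are the flange's). Camera axes: x right, y down, z forward; pixel columns grow to the right and rows downward; lengths in m; the calibration is good to about 2 mm. A picture is of the moment at which its call begins: read the wrist's pose just before it. camera_params takes no time and is no camera call.
- ctrl.finish_job(): hands the job in; it is judged then, once.
Trained networks look in the newest picture that a camera, given by its name, has taken for a name from the list of things; names that differ only in an ending like _2 or _b are one class to them, and where a whole thing is asked for, a point or a joint stands for the part that bears it (a point fixed in the world has none). Each returns a list of dicts, best first, with "score" (0 to 1); they miss things now and then, are a little off and sometimes report something else, mostly with a low value. They report only what shows in the picture. A call takes as long as a camera call.
- imaging.boxes_of(camera, query): "location" ([x, y, z] in m, in the coordinates of the camera as it stood for that picture, good to about 4 mm: the middle of the surface that is visible of it).
- imaging.spot_point(camera, query): "location" ([x, y, z] in m, in the coordinates of the camera as it stood for that picture, good to about 4 mm: a listed point, or the origin of a listed thing).
The state is a dict: "t": time; "q": joint angles; "qvel": joint speeds; "effort": joint torques, N m; "tool_pos": TCP position; "eef_rot": TCP orientation; "ft_force": force on the tool from outside, world axes, zero at the start; "torque": the same for the moment, N m; "width": finger opening in m; "grasp_force": force on a finger pad.
Only numpy, scipy, OpenCV 4.12 (cv2) and the standard library are available. Lean on these libraries where they do the work, as an engineer would, in place of code of your own. Each camera call takes 0.05 s, during which the arm holds its last target. There are 200 camera calls.

## Working session

There is one attempt and no reset: what is moved stays moved. The work goes in short steps, Python scripts to look and compute and a shell command to move; the robot and the scene stay as the last step left them, time stands still between calls to the robot, and variables do not carry over. Pictures are saved under pics/ and viewed, at most 10 in all, crops included, and the job is handed in when it is done.

```bash
mkdir -p pics
cat > h.py <<'E'
import numpy as np, cv2
from cell import ctrl, imaging
from scipy.spatial.transform import Rotation as R
def T_tool(s):
    T=np.eye(4);T[:3,:3]=R.from_euler('xyz',s['eef_rot']).as_matrix();T[:3,3]=s['tool_pos'];return T
def c2w(cam,s=None):
    p=imaging.camera_params(cam)
    return T_tool(s)@p['hand_eye'] if cam=='wrist' else np.linalg.inv(p['extrinsics'])
def snap(cam):
    s=ctrl.read_state();a,d=imaging.capture(cam);return a,d,c2w(cam,s)
def find(cam,T,names,f='spot_point'):
    for n in names:
        for r in getattr(imaging,f)(cam,n)[:2]:
            print(cam,n,round(r['score'],2),np.round((T@np.append(r['location'],1))[:3],4))
def cloud(cam,d,T):
    K=imaging.camera_params(cam)['mtx'];v,u=np.indices(d.shape)
    P=np.stack([(u-K[0,2])*d/K[0,0],(v-K[1,2])*d/K[1,1],d],-1)
    return P@T[:3,:3].T+T[:3,3]
E
python3 - <<'E'
from h import *
ims=[]
for c in ['scene','side']:
    a,d,T=snap(c);ims.append(a)
    find(c,T,['splitter','dial_post','lock_tab','spool','setting_block','beveler'])
    cv2.imwrite(f'pics/{c}.png',a[...,::-1]); np.savez(f'{c}.npz',d=d,T=T)
s=ctrl.read_state();print(s['t'],s['tool_pos'],s['eef_rot'],s['width'],s['ft_force'])
E
```

```text
scene splitter 0.64 [5.389e-01 1.068e-01 5.000e-04]
scene dial_post 0.96 [0.5145 0.0706 0.1482]
scene lock_tab 0.53 [0.5147 0.2031 0.1228]
scene spool 0.79 [ 0.4647 -0.2376  0.001 ]
scene setting_block 0.61 [ 0.598  -0.2411  0.0053]
scene beveler 0.94 [ 0.6103  0.3182 -0.0022]
side splitter 0.67 [ 0.5357  0.1093 -0.0032]
side dial_post 0.65 [0.5095 0.0667 0.1456]
side lock_tab 0.52 [0.5125 0.2028 0.1263]
side spool 0.47 [ 4.617e-01 -2.327e-01 -2.000e-04]
side setting_block 0.85 [ 0.5952 -0.2383 -0.002 ]
side beveler 0.59 [ 0.6046  0.3218 -0.0023]
0.7 [0.21296515 0.61410871 0.23129078] [-3.14158218e+00  2.05673583e-05  2.80781876e+00] 0.08562636411852047 [0.34216585 0.16533329 0.32900027]
```

View pics/scene.png

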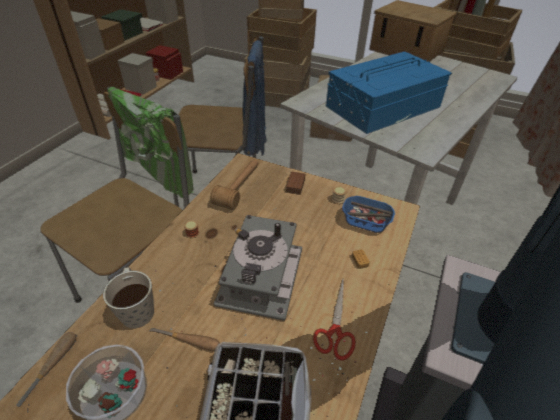

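View pics/side.png

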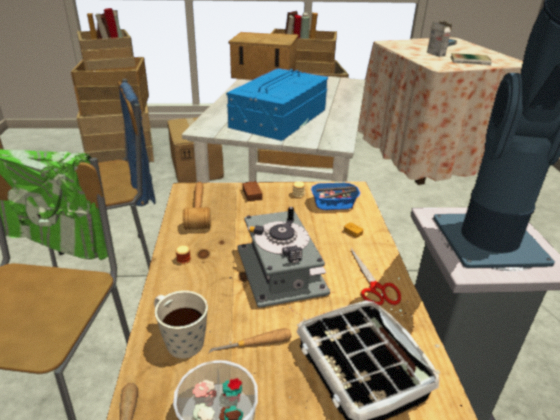

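The post sits on the splitter's right, near side at scene (277,230), and the lock tab is at (250,272). I read the splitter's yaw as about 14°. Next I'll move the wrist camera above it.

```bash
python3 -m handwheel '[0,0,-0.05,0,-0.04,-0.035,-0.1,0,-0.08,-0.07,-0.11,0,-0.12,-0.105,-0.12,0,-0.16,-0.14,-0.12,0,-0.2,-0.175,-0.12,0,-0.24,-0.21,-0.12,0,-0.28,-0.245,-0.12,0,-0.32,-0.28,-0.12,0,-0.34,-0.3,-0.12,0]' 0 20; python3 -c "
from h import *
print(imaging.camera_params('wrist'))"
```

```text
t: 1.7
tool_pos: [0.4264, 0.2365, 0.3517]
eef_rot: [3.141, 0.001, 2.808]
ft_force: [0.4, -0.1, -0.1]
width: 0.0002
grasp_force: 0.0
{'mtx': array([[355.68622303,   0.        , 278.03207987],
       [  0.        , 355.68622303, 211.0027244 ],
       [  0.        ,   0.        ,   1.        ]]), 'hand_eye': array([[ 2.36311276e-04, -9.51138221e-01, -3.08765330e-01,
         7.93968538e-02],
       [ 9.99999910e-01,  1.15939971e-04,  4.08194526e-04,
        -9.24304833e-04],
       [-3.52451172e-04, -3.08765399e-01,  9.51138162e-01,
        -1.42132257e-01],
       [ 0.00000000e+00,  0.00000000e+00,  0.00000000e+00,
         1.00000000e+00]])}
```

```bash
python3 -m handwheel '[-0.03,-0.025,0,-8.5,-0.06,-0.05,0,-17,-0.09,-0.075,0,-25.5,-0.12,-0.1,0,-34,-0.139,-0.113,0,-42.5,-0.139,-0.113,0,-51,-0.139,-0.113,0,-59.5,-0.139,-0.113,0,-68,-0.139,-0.113,0,-73,-0.139,-0.113,0,-73]'
python3 - <<'E'
from h import *
a,d,T=snap('wrist')
find('wrist',T,['splitter','dial_post','lock_tab'])
s=ctrl.read_state();print(s['tool_pos'],s['eef_rot'],s['q'])
cv2.imwrite('pics/w1.png',a[...,::-1]); np.savez('w1.npz',d=d,T=T)
P=cloud('wrist',d,T)
m=(d>0)&(abs(P[...,0]-.53)<.12)&(abs(P[...,1]-.11)<.14)
# post top: z 0.138-0.15
q=m&(P[...,2]>.137)&(P[...,2]<.152); print('post',q.sum(),np.median(P[q],0),P[q].min(0),P[q].max(0))
# bridge top rectangle (z ~.095) and everything above
b=m&(P[...,2]>.09)&(P[...,2]<.125); r=cv2.minAreaRect((P[b][:,:2]*1000).astype(np.float32)); print('bridge',r)
h=np.histogram(P[m][:,2],bins=np.arange(-.005,.155,.004));print(list(zip(np.round(h[1],3),h[0])))
E
```

```text
t: 2.7
tool_pos: [0.52, 0.086, 0.3514]
eef_rot: [-3.142, 0.0, -2.2]
ft_force: [0.7, -0.7, 0.6]
width: -0.0
grasp_force: 0.0
wrist splitter 0.61 [ 0.5333  0.1089 -0.003 ]
wrist dial_post 0.7 [0.5144 0.0632 0.1434]
wrist lock_tab 0.63 [0.5184 0.1955 0.1196]
[0.5199414  0.08614364 0.35130886] [-3.14152935e+00  8.66023160e-05 -2.20372940e+00] [-0.43048067  0.21071003  0.21529714  1.72207899 -0.04771816  1.21379644
  2.30553757]
post 165 [0.51377917 0.06653954 0.14442376] [0.50725965 0.06008182 0.13780485] [0.52135463 0.07400351 0.14681013]
bridge ((538.1934814453125, 108.61322784423828), (129.43679809570312, 205.9508056640625), 12.506014823913574)
[(np.float64(-0.005), np.int64(2940)), (np.float64(-0.001), np.int64(9369)), (np.float64(0.003), np.int64(3)), (np.float64(0.007), np.int64(5)), (np.float64(0.011), np.int64(209)), (np.float64(0.015), np.int64(425)), (np.float64(0.019), np.int64(118)), (np.float64(0.023), np.int64(12)), (np.float64(0.027), np.int64(0)), (np.float64(0.031), np.int64(0)), (np.float64(0.035), np.int64(45)), (np.float64(0.039), np.int64(1553)), (np.float64(0.043), 
[... 227 characters left out ...]
loat64(0.071), np.int64(0)), (np.float64(0.075), np.int64(0)), (np.float64(0.079), np.int64(0)), (np.float64(0.083), np.int64(1)), (np.float64(0.087), np.int64(78)), (np.float64(0.091), np.int64(6054)), (np.float64(0.095), np.int64(7744)), (np.float64(0.099), np.int64(442)), (np.float64(0.103), np.int64(553)), (np.float64(0.107), np.int64(682)), (np.float64(0.111), np.int64(2060)), (np.float64(0.115), np.int64(321)), (np.float64(0.119), np.int64(44)), (np.float64(0.123), np.int64(39)), (np.float64(0.127), np.int64(69)), (np.float64(0.131), np.int64(154)), (np.float64(0.135), np.int64(6)), (np.float64(0.139), np.int64(14)), (np.float64(0.143), np.int64(147)), (np.float64(0.147), np.int64(0))]
```

View pics/w1.png

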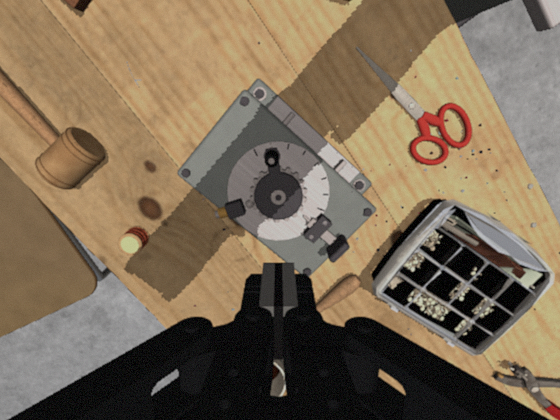

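The wrist view shows the dial axis at (278,197), the post at (272,157) and the tab at (338,245). The dial comes out at about 22°, which is the second stop (20°), so the target is 100°. I'll go down behind the post.

```bash
python3 -m handwheel '[0.008,-0.019,0.02,0,0.016,-0.038,0.06,0,0.016,-0.038,0.1,0,0.016,-0.038,0.14,0,0.016,-0.038,0.17,0,0.016,-0.038,0.19,0,0.016,-0.038,0.205,0,0.016,-0.038,0.215,0,0.016,-0.038,0.225,0,0.016,-0.038,0.225,0]'
python3 - <<'E'
from h import *
for c in ['wrist','scene']:
    a,d,T=snap(c); find(c,T,['dial_post'])
    if c=='wrist': w=a
cv2.imwrite('pics/w2.png',w[...,::-1])
s=ctrl.read_state();print(s['t'],s['tool_pos'],s['ft_force'])
E
```

```text
t: 3.9
tool_pos: [0.5407, 0.0508, 0.1254]
eef_rot: [3.141, -0.001, -2.202]
ft_force: [0.6, -0.5, 0.1]
width: 0.0001
grasp_force: 0.0
wrist dial_post 0.92 [0.5089 0.0658 0.1438]
scene dial_post 0.73 [0.5141 0.0708 0.1469]
4.1 [0.54185385 0.05085685 0.1270441 ] [0.1084136  0.14555276 0.14255016]
```

View pics/w2.png

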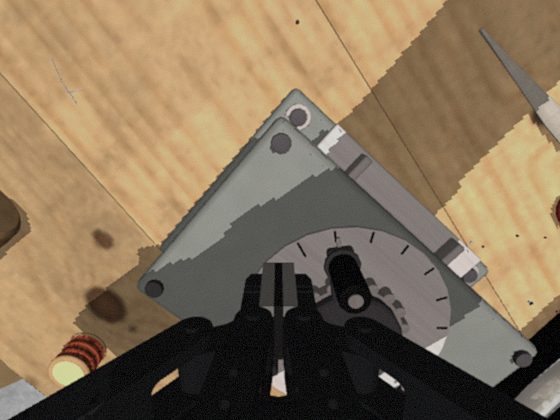

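```bash
python3 -m handwheel '[0,0.004,0,0,0,0.008,0,0,0,0.008,0,0]'|grep -E 'pos|force'; python3 -m handwheel '[0,0.002,0,0,0,0.004,0,0,0,0.004,0,0]'|grep -E 'pos|ft'; python3 -m handwheel '[0,0.002,0,0,0,0.004,0,0,0,0.004,0,0]'|grep -E 'pos|ft'; python3 -m handwheel '[0,0.001,0,0,0,0.002,0,0,0,0.002,0,0]'|grep -E 'pos|ft'
```

```text
tool_pos: [0.5342, 0.0562, 0.1265]
ft_force: [0.8, 0.4, 0.1]
grasp_force: 0.0
tool_pos: [0.5322, 0.0573, 0.1265]
ft_force: [2.1, -2.7, -0.6]
tool_pos: [0.5283, 0.0593, 0.1263]
ft_force: [1.3, -2.4, 0.2]
tool_pos: [0.5261, 0.0622, 0.1261]
ft_force: [0.2, 0.2, 0.0]
```

```bash
cat > chk.py <<'E'
from h import *
import sys
C=np.array([.5382,.1086])
for c in ['wrist','scene','side']:
    a,d,T=snap(c)
    for r in imaging.spot_point(c,'dial_post')[:1]:
        p=(T@np.append(r['location'],1))[:3]; v=p[:2]-C
        print(c,round(r['score'],2),np.round(p,4),'ang',round(np.degrees(np.arctan2(v[1],v[0]))%360,1),'r',round(np.hypot(*v),4))
    if len(sys.argv)>1 and sys.argv[1]==c: cv2.imwrite(f'pics/{sys.argv[2]}.png',a[...,::-1])
s=ctrl.read_state();print(s['t'],s['tool_pos'],s['ft_force'])
E
python3 chk.py
```

```text
wrist 0.61 [0.5025 0.07   0.1441] ang 227.3 r 0.0525
scene 0.88 [0.5081 0.0741 0.1474] ang 228.8 r 0.0458
side 0.69 [0.5008 0.0707 0.1419] ang 225.4 r 0.0533
5.6 [0.52649685 0.06188333 0.12619157] [ 0.06451513 -0.96748997  0.05175517]
```

```bash
python3 -m handwheel '[0,0.001,0,0,0,0.002,0,0,0,0.002,0,0]'|grep -E 'pos|ft'; python3 chk.py
```

```text
tool_pos: [0.5249, 0.0628, 0.1263]
ft_force: [0.5, 0.5, -0.1]
wrist 0.69 [0.4977 0.0765 0.1461] ang 218.4 r 0.0516
scene 0.79 [0.4997 0.0778 0.1462] ang 218.7 r 0.0493
side 0.64 [0.4957 0.0776 0.1484] ang 216.2 r 0.0526
6.2 [0.52509824 0.06258427 0.12627132] [-0.18116428  0.45149775  0.17703681]
```

First click is done: the post moved about 20°. Now the second.

```bash
python3 -m handwheel '[0.005,0.001,0,8,0.01,0.002,0,17,0.01,0.002,0,17,0.01,0.002,0,17]'|grep -E 'pos|rot|ft'; python3 -m handwheel '[0,0.003,0,0,0,0.006,0,0,0,0.008,0,0,0,0.01,0,0,0,0.01,0,0]'|grep -E 'pos|ft'; for i in 1 2 3; do python3 -m handwheel '[0,0.001,0,0,0,0.002,0,0,0,0.002,0,0]'|grep -E 'pos|ft';done;  python3 chk.py
```

```text
tool_pos: [0.5177, 0.0559, 0.1263]
eef_rot: [-3.141, 0.0, -2.494]
ft_force: [1.3, -0.3, -0.1]
tool_pos: [0.512, 0.0626, 0.1263]
ft_force: [0.1, -3.9, -0.5]
tool_pos: [0.5099, 0.0653, 0.1262]
ft_force: [-0.2, -1.8, -0.0]
tool_pos: [0.5089, 0.068, 0.1262]
ft_force: [0.5, 0.2, -0.5]
tool_pos: [0.5079, 0.069, 0.1263]
ft_force: [-0.4, -0.4, -0.0]
wrist 0.91 [0.4891 0.0873 0.1457] ang 203.5 r 0.0535
scene 0.91 [0.4943 0.0915 0.1472] ang 201.3 r 0.0471
side 0.93 [0.4864 0.0931 0.1461] ang 196.7 r 0.054
8.3 [0.50802194 0.06845972 0.12629003] [-0.81655847  0.12305243 -0.15839467]
```

```bash
python3 -m handwheel '[0.004,0,0,7,0.008,0.001,0,14,0.008,0.002,0,20,0.008,0.002,0,20,0.008,0.002,0,20]'|grep -E 'pos|rot|ft'; python3 -m handwheel '[0,0.003,0,0,0,0.006,0,0,0,0.008,0,0,0,0.01,0,0,0,0.01,0,0]'|grep -E 'pos|ft'; for i in 1 2 3; do python3 -m handwheel '[0,0.001,0,0,0,0.002,0,0,0,0.002,0,0]'|grep -E 'pos|ft';done;  python3 chk.py
```

```text
tool_pos: [0.5004, 0.0654, 0.1263]
eef_rot: [-3.141, 0.0, -2.844]
ft_force: [-0.1, -0.2, -0.7]
tool_pos: [0.4974, 0.0735, 0.1263]
ft_force: [-0.9, -3.2, 1.1]
tool_pos: [0.4965, 0.0769, 0.1262]
ft_force: [-0.8, -1.3, 0.4]
tool_pos: [0.4965, 0.0797, 0.1263]
ft_force: [-1.0, 0.3, 0.9]
tool_pos: [0.4958, 0.0811, 0.1263]
ft_force: [-0.7, 0.3, 0.3]
wrist 0.85 [0.4884 0.1039 0.1447] ang 185.4 r 0.05
scene 0.8 [0.4879 0.1062 0.1494] ang 182.7 r 0.0503
side 0.61 [0.4847 0.1072 0.1455] ang 181.5 r 0.0535
10.5 [0.4957492  0.08056556 0.12629325] [-0.01283364  0.07204146  0.25310871]
```

```bash
python3 -m handwheel '[0.004,0,0,7,0.007,0.001,0,14,0.007,0.001,0,20,0.007,0.001,0,20,0.007,0.001,0,20]'|grep -E 'pos|rot|ft'; python3 -m handwheel '[0,0.003,0,0,0,0.006,0,0,0,0.008,0,0,0,0.01,0,0,0,0.01,0,0]'|grep -E 'pos|ft'; for i in 1 2; do python3 -m handwheel '[0,0.001,0,0,0,0.002,0,0,0,0.002,0,0]'|grep -E 'pos|ft';done;  python3 chk.py
```

```text
tool_pos: [0.4888, 0.0796, 0.1263]
eef_rot: [-3.141, 0.0, 3.09]
ft_force: [-0.5, 0.2, 0.2]
tool_pos: [0.4888, 0.0884, 0.1262]
ft_force: [-1.1, -2.9, 1.3]
tool_pos: [0.4888, 0.0913, 0.1261]
ft_force: [-1.9, -2.8, 0.9]
tool_pos: [0.49, 0.0945, 0.1264]
ft_force: [-0.2, -1.2, 0.6]
wrist 0.75 [0.4843 0.1126 0.1458] ang 175.8 r 0.0541
scene 0.82 [0.4888 0.1152 0.1483] ang 172.4 r 0.0499
side 0.9 [0.4855 0.116  0.1456] ang 172.0 r 0.0532
12.4 [0.48978782 0.09378532 0.12639155] [-0.17673107  0.15136918 -0.38841791]
```

Halfway to the fourth click; a small further push.

```bash
python3 -m handwheel '[0,0.001,0,0,0,0.002,0,0,0,0.002,0,0]'|grep -E 'pos|ft';  python3 chk.py
```

```text
tool_pos: [0.4896, 0.0957, 0.1263]
ft_force: [-1.0, 0.9, 0.8]
wrist 0.6 [0.49   0.1209 0.1438] ang 165.7 r 0.0498
scene 0.77 [0.4931 0.1242 0.1492] ang 160.9 r 0.0478
side 0.61 [0.4867 0.1211 0.1454] ang 166.3 r 0.053
13.0 [0.48957686 0.09546691 0.12625997] [-0.98227584 -0.59473731  0.33412498]
```

The fourth click is seated. I'll back off, lift over, and come down outside the tab.

```bash
python3 -m handwheel '[0,-0.008,0,0,0,-0.01,-0.03,0,0,-0.01,-0.06,0,-0.004,0.03,-0.06,-5,-0.008,0.07,-0.06,-10,-0.0134,0.11,-0.06,-15.5,-0.0134,0.1305,-0.06,-15.5,-0.0134,0.1305,-0.06,-15.5]'|grep -E 'pos|rot|ft'
python3 - <<'E'
from h import *
for c in ['wrist','scene']:
    a,d,T=snap(c); find(c,T,['dial_post','lock_tab'])
    cv2.imwrite(f'pics/{c}3.png',a[...,::-1])
    if c=='wrist':
        P=cloud(c,d,T);m=(d>0)&(abs(P[...,0]-.515)<.03)&(abs(P[...,1]-.2)<.03)&(P[...,2]>.122)&(P[...,2]<.14);print(m.sum(),np.median(P[m],0),P[m].min(0),P[m].max(0))
E
```

```text
tool_pos: [0.5098, 0.2284, 0.186]
eef_rot: [3.14, 0.0, -2.921]
ft_force: [-0.2, 0.5, 0.4]
wrist lock_tab 0.86 [0.5159 0.1966 0.1229]
792 [0.51356852 0.19691392 0.13178253] [0.50164178 0.18947297 0.12201681] [0.52911354 0.20381629 0.1345916 ]
scene dial_post 0.63 [0.4919 0.1236 0.1491]
scene lock_tab 0.52 [0.5167 0.2066 0.1268]
```

View pics/wrist3.png

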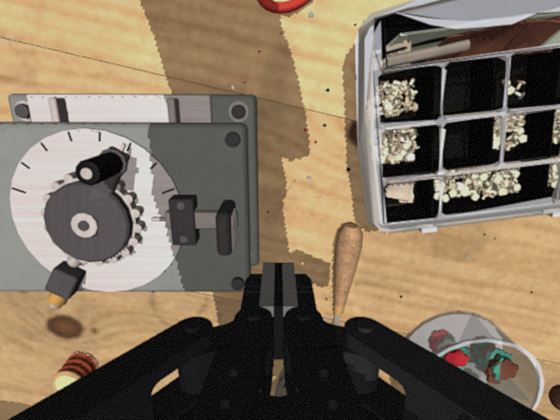

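```bash
python3 -m handwheel '[0,0,0.03,0,0,0,0.055,0,0,0,0.066,0,0,-0.005,0.066,0,0,-0.01,0.066,0,0,-0.01,0.066,0]'|grep -E 'pos|rot|ft'; for i in 1 2 3 4; do python3 -m handwheel '[0,-0.0015,0,0,0,-0.003,0,0,0,-0.003,0,0]'|grep -E 'pos|ft';done
```

```text
tool_pos: [0.5133, 0.2143, 0.1215]
eef_rot: [3.142, 0.002, -2.927]
ft_force: [-0.3, 0.4, 0.6]
tool_pos: [0.5134, 0.213, 0.121]
ft_force: [-0.3, 1.4, 1.8]
tool_pos: [0.5138, 0.2094, 0.1204]
ft_force: [0.7, 2.4, 1.6]
tool_pos: [0.5143, 0.2062, 0.1203]
ft_force: [1.1, 1.3, 2.2]
tool_pos: [0.5147, 0.2041, 0.1203]
ft_force: [0.9, 4.2, 1.0]
```

```bash
for i in 1 2 3; do python3 -m handwheel '[0,-0.001,0,0,0,-0.001,0,0]'|grep -E 'pos|ft';done
```

```text
tool_pos: [0.5147, 0.204, 0.1203]
ft_force: [-1.4, 6.6, -0.1]
tool_pos: [0.5147, 0.2039, 0.1203]
ft_force: [-0.7, 7.3, 0.5]
tool_pos: [0.5147, 0.2038, 0.1203]
ft_force: [-1.6, 10.2, 1.5]
```

It's at the rigid stop: force is rising with no movement. I'll retreat and check.

```bash
python3 -m handwheel '[0,0.01,0,0,0,0.025,0,0,0,0.03,-0.04,0,0,0.03,-0.08,0,0,0.03,-0.12,0,0,0.03,-0.12,0]'|grep -E 'pos|rot|ft'
python3 - <<'E'
from h import *
for c in ['wrist','scene']:
    a,d,T=snap(c); find(c,T,['dial_post','lock_tab','spool','setting_block','beveler'])
    if c=='wrist':
        cv2.imwrite('pics/w4.png',a[...,::-1])
        P=cloud(c,d,T);m=(d>0)&(abs(P[...,0]-.515)<.03)&(abs(P[...,1]-.2)<.035)&(P[...,2]>.128)&(P[...,2]<.14);print(m.sum(),np.median(P[m],0),P[m].min(0),P[m].max(0))
print(ctrl.read_state()['t'])
E
```

```text
tool_pos: [0.5119, 0.2312, 0.2453]
eef_rot: [3.14, 0.008, -2.926]
ft_force: [-0.4, 0.2, -0.6]
wrist dial_post 0.55 [0.4857 0.1223 0.1411]
wrist lock_tab 0.74 [0.5186 0.1882 0.1223]
wrist beveler 0.83 [0.6065 0.3127 0.    ]
443 [0.51728373 0.18696487 0.13204379] [0.50471503 0.17982917 0.12805981] [0.53134775 0.19322539 0.13400593]
scene dial_post 0.98 [0.4886 0.1229 0.1451]
scene dial_post 0.38 [ 0.6099  0.3172 -0.0007]
scene lock_tab 0.6 [0.5191 0.1956 0.1224]
scene spool 0.55 [ 0.4631 -0.2382 -0.0014]
scene setting_block 0.92 [ 0.5996 -0.2412  0.0035]
scene beveler 0.96 [ 6.076e-01  3.190e-01 -6.000e-04]
17.7
```

View pics/w4.png

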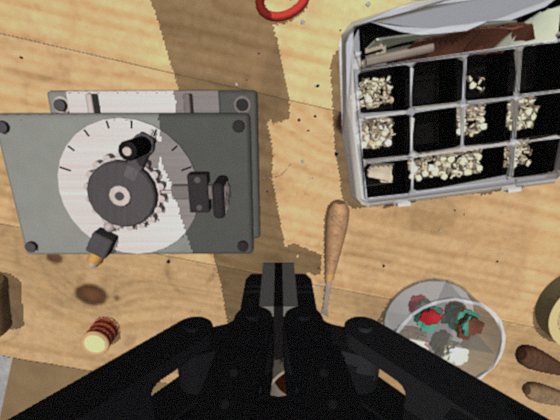

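The tab is now at (221,196), about 10.5 mm further in and against its stop. The post is at (135,148), 80° on from the start, and the bystanders haven't moved.

```bash
python3 -c "
from cell import ctrl
print(ctrl.finish_job())"
```

```text
the job is handed in; nothing more can be done
None
```

The dial is four clicks on from where it stood (second stop to sixth), the lock slide is pushed in to its stop, and the arm is clear with the job handed in; the spool, block and beveler are where they were.

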